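# Shut the plate warmer's flap with the hook pole

### The job

The tilt-out front flap of the plate warmer has been left open. Take the blue-handled hook pole out of its block, put its steel finger down into the brass ring eye on the flap and swing the flap fully shut with it; then stand the pole upright back in the same wooden block, fully home, and let go. Leave the pale wooden muddler in the other block alone.

Things in the scene. Friction and masses are not known exactly. Their poses are not given: they have to be found in the camera images.
- hook_pole: Pole 230 mm, 0.12 kg; origin: lower tip, z up along it. Steel finger 8 mm thick up to 50 mm, brass collar 34 wide at 50, ferrule to 80, blue handle 20 thick above: grip 185 above the tip. Stands in a fixed dark wood block (80x80x65 mm): finger in a hole 22 wide, 60 deep, open chamfered mouth on top; collar rests on the block's top, tip 15 mm above the table. To be returned to this same place.
- ring_eye (a point): Brass ring on the flap's outer face near its top edge; inner width 32 mm, 5 mm bar. Origin: ring centre, 0.10 to 0.14 m above the table at the start. z: ring axis, upward; y: along the flap's hinge; x: into the warmer. The axis leans 0.45 rad towards the warmer with the flap shut, and (flap angle - 0.45) rad outwards, to the robot, when open; an upright pole enters from above at any angle.
- flap (a joint): Flap angle, rad: 0 shut (upright, firm stop), to 0.95 tilted out towards the robot. Dark-framed clear panel 190x150 mm high, hinged at its lower edge 45 mm above the table, on the front of a fixed steel box 200 deep, 250 wide, 205 high. Shut, the ring centre is 138 mm above and 40 mm in front of the hinge line (183 above the table). Stiff: stays where left; 1 to 3 N at the ring moves it.
- muddler: Bystander, not to be used: a pale wooden muddler, 215 mm long, up to 29 mm thick, standing loose in a second dark wooden block of the same size. Origin: centre of its lower end; z runs up along it.

How it is judged:
By the outcome, as a careful person would: the job done as asked, in the order asked, and still so for the second after the job is handed in, with the robot touching nothing.
It also fails if it takes over 54 s, if anything falls off the work surface, if the arm or the gripper's body presses on something with over 40 N, if the wrist force passes 120 N, or if a joint passes its speed limit or range.

### The arm

A 7-joint arm with a two-finger parallel gripper is mounted at the origin on a cart in front of the work surface, level with it; the furniture and walls round the work are solid. World frame = base frame: x ahead of the robot, y to its left, z up, the work surface at z = 0. Lengths are in mm, angles in rad, forces in N, time in s.
With the tool pointing down it reaches from about 350 to 900 mm from the base axis. Payload 7.2 kg.
Tool frame: the origin (TCP) lies midway between the tips of the shut fingers; the grasp point (between the pads) lies 19 mm behind it; z points along the fingers, y is the direction in which the jaws open and shut (so a half turn about z gives the same grasp; the last joint's range is limited). The gripper opens to 85 mm and grips with 20 to 120 N. Pads are 22 mm wide; open, the fingers measure 114 mm over their backs; the gripper's body (76 mm by 85 mm) begins 54 mm behind the grasp point. The pads swing forward as they close: fully open they stand 13 mm farther back than shut.
Start: joints at [1.078, 0.411, -0.013, 1.596, 0.006, 1.134, -0.082], TCP at [257.576, -569.459, 231.297] pointing down, gripper open.
Joint ranges: [-2.95, 2.95], [-0.29, 1.99], [-1.47, 1.44], [0.14, 2.54], [-1.03, 4.17], [0.13, 1.85], [-2.86, 2.86]. Speed limits (rad/s): [2.39, 2.39, 3.01, 3.01, 3.14, 3.14, 3.14].

### API

Orientations are given as [roll, pitch, yaw] about the fixed x, y, z axes, in that order (R = Rz(yaw) Ry(pitch) Rx(roll)).
In Python, from workcell import arm gives the robot as it stands. The module is installed in compiled form; this text tells all that it offers.
- The arm moves only by the shell command python3 -m jog 'ROWS' [FORCE]. ROWS is JSON, a list of rows, each a list of 5 numbers: the shift along the tool's x, y, z in mm, then the turn about the tool's z in degrees, then the finger opening in mm, from 0 to 85.4. In form: [[x, y, z, spin, grip], ...]. A call has 1 to 10 rows; each row shifts and turns the commanded pose from where the row before left it, along the tool's axes as they then stand; what a row does not reach is not made up. A row lasts 1/8 s, in which the tool goes at most 62.5 mm and 10.7 degrees, less where a joint would pass 70% of its speed; a pose out of reach is approached as far as the arm can. A call is refused whole if a number of a shift passes 62.5 or a number of a turn 10.7, either way. A call with a gripper value outside its range is refused whole. The fingers move at their own pace and stop on an object; FORCE is the grip in N (left out, the last holds). Time passes only in rows, so rows that do not move let the fingers close. It gives the time, the measured TCP pose, the force and the opening at its end, in the units of the state.
- arm.state(): the state, without advancing time (a new reading comes with each control period).
- arm.read_camera(name): name is "scene" or "top"; returns the picture (400x640x3 uint8, red, green, blue); there is no depth.
- arm.camera_model(name): a dict with "mtx" (3x3 intrinsics, pixels), "dist_coeffs" ([k1, k2, p1, p2, k3] as OpenCV has them; the pictures are not rectified), "extrinsics" (4x4, takes a point from world to camera coordinates). Camera axes: x right, y up, looking along -z (the intrinsics and any distortion apply to the point x, -y, -z); pixel columns grow to the right and rows downward; lengths in mm; the calibration is good to about 2 mm. A picture is of the moment at which its call begins. camera_model takes no time and is no camera call.
- arm.hand_in(): hands the job in, once; it reports no verdict.
Trained networks look in the newest picture that a camera, given by its name, has taken for a name from the list of things; names that differ only in an ending like _2 or _b are one class to them, and where a whole thing is asked for, a point or a joint stands for the part that bears it (a point fixed in the world has none). Each returns a list of dicts, best first, with "conf" (0 to 1); they miss things now and then, are a little off and sometimes report something else, mostly with a low value. They report only what shows in the picture. A call takes as long as a camera call.
- arm.find_in(camera, thing): "box" ([centre column, centre row, width, height] in pixels, round what is visible of it).
- arm.outline_of(camera, thing): "region" (400x640 bool, what is visible of it) and "box" ([centre column, centre row, width, height] in pixels, round what is visible of it).
- arm.landmark_of(camera, thing): "uv" ([column, row] in pixels: a listed point, or the origin of a listed thing).
The state is a dict: "time_s": time; "joint_pos": joint angles; "qd": joint speeds; "tau": joint torques, N m; "tool_pos": TCP position; "ee_rot": TCP orientation; "wrist_force": force on the tool from outside, world axes, zero at the start; "torque": the same for the moment, N m; "gripper_width": opening from 0.0 (shut) to 1.0 (fully open).
Only numpy, scipy, OpenCV 4.12 (cv2) and the standard library are available. Lean on these libraries where they do the work, as an engineer would, in place of code of your own. Each camera call takes 0.05 s, during which the arm holds its last target.

## Working session

There is one attempt and no reset: what is moved stays moved. The work goes in short steps, Python scripts to look and compute and a shell command to move; the robot and the scene stay as the last step left them, time stands still between calls to the robot, and variables do not carry over. Pictures are saved under pics/ and viewed, and the job is handed in when it is done.

```bash
mkdir -p pics
cat > h.py <<'E'
import numpy as np, cv2
from workcell import arm
def save(name,fn):
    im=arm.read_camera(name); cv2.imwrite('pics/'+fn,im[:,:,::-1]); return im
def cam(name):
    m=arm.camera_model(name); return np.array(m['mtx'],float),np.array(m['dist_coeffs'],float),np.array(m['extrinsics'],float)
def proj(name,P):
    K,d,E=cam(name); P=np.atleast_2d(np.array(P,float)); c=P@E[:3,:3].T+E[:3,3]; c=c*[1,-1,-1]
    return cv2.projectPoints(c.reshape(-1,1,3),np.zeros(3),np.zeros(3),K,d)[0].reshape(-1,2)
def ray(name,uv):
    K,d,E=cam(name); n=cv2.undistortPoints(np.array([[uv]],float),K,d).ravel()
    v=np.array([n[0],-n[1],-1.]); R=E[:3,:3]; o=-R.T@E[:3,3]; v=R.T@v; return o,v/np.linalg.norm(v)
def tri(a,b):
    (o1,v1),(o2,v2)=a,b
    A=np.stack([v1,-v2],1); s=np.linalg.lstsq(A,o2-o1,rcond=None)[0]
    p,q=o1+s[0]*v1,o2+s[1]*v2; return (p+q)/2,np.linalg.norm(p-q)
def atz(r,z): o,v=r; return o+v*(z-o[2])/v[2]
E
python3 - <<'E'
from h import *
np.set_printoptions(precision=1,suppress=True)
for c in('scene','top'):
    save(c,c+'0.png')
    print(c,cam(c)[0].ravel(),-cam(c)[2][:3,:3].T@cam(c)[2][:3,3])
    for t in('hook_pole','ring_eye','muddler'):
        for d in arm.landmark_of(c,t)[:3]: print(t,'lm',d['uv'],round(d['conf'],2))
        for d in arm.find_in(c,t)[:3]: print(t,'box',np.array(d['box']),round(d['conf'],2))
    for d in arm.find_in(c,'flap')[:3]: print('flap',np.array(d['box']),d['conf'])
s=arm.state();print(s['time_s'],s['tool_pos'],s['ee_rot'],s['wrist_force'],s['gripper_width'])
E
```

```text
scene [481.9   0.  321.2   0.  481.9 199.9   0.    0.    1. ] [  5.9 779.8 984.3]
hook_pole lm [394.2, 188.0] 0.81
hook_pole box [395.5 152.8   9.3  51.1] 0.79
ring_eye lm [342.6, 209.8] 0.63
ring_eye box [320.4 210.7  66.4  56.6] 0.72
muddler lm [268.1, 298.3] 0.93
muddler box [267.4 259.7  16.   54. ] 0.87
top [500.9   0.  319.9   0.  500.9 201.2   0.    0.    1. ] [ 405.7  -65.4 1211.1]
hook_pole lm [435.7, 232.2] 0.69
hook_pole box [454.  225.6  35.3  23.3] 0.84
ring_eye lm [302.5, 231.6] 0.83
ring_eye box [307.8 210.6  89.1  61.8] 0.65
muddler lm [203.3, 217.5] 0.91
muddler box [189.6 210.1  28.1  22.9] 0.67
flap [308.6 208.9  90.9  63. ] 0.77
0.8 [ 257.6 -569.4  231.3] [-3.1 -0.   0.4] [-0.2 -0.1 -0.1] 0.998761768101239
```

View pics/scene0.png

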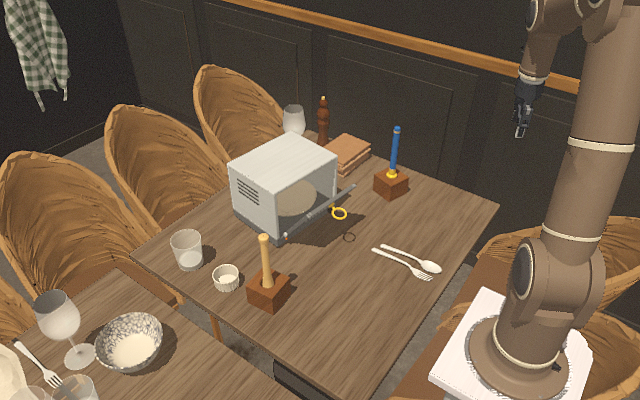

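View pics/top0.png

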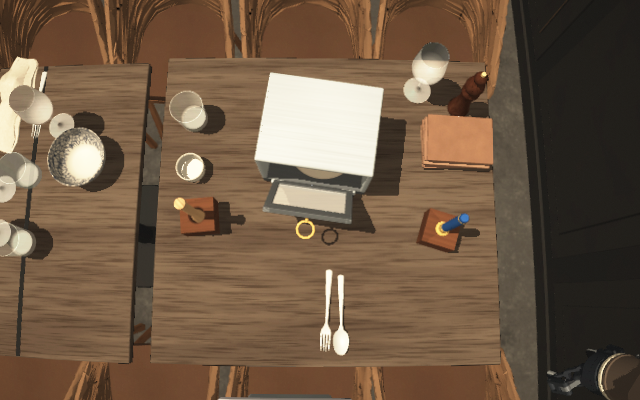

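The scene view shows the pole at about (395,155) with its block below, the warmer with the flap open and the ring at (339,213), and the muddler at (265,265). In the top view the ring is at (305,229), the pole's collar at (441,229) and its handle end at (463,219). I'll zoom in and triangulate.

Run:
```python
from h import *
a=cv2.imread('pics/scene0.png');b=cv2.imread('pics/top0.png')
f=lambda im,x,y,w,h,s:cv2.resize(im[y:y+h,x:x+w],None,fx=s,fy=s,interpolation=cv2.INTER_CUBIC)
A=np.hstack([f(a,360,115,66,100,6)[:,:396],f(a,300,175,66,100,6)]);cv2.imwrite('pics/z1.png',A)
B=np.hstack([f(b,410,200,66,60,6),f(b,260,180,66,60,6)]);B2=f(b,250,170,132,90,6);cv2.imwrite('pics/z2.png',np.hstack([f(b,410,190,66,66,6),f(b,290,190,66,66,6)]))
cv2.imwrite('pics/z3.png',B2)
```

```text
(no output)
```

View pics/z1.png

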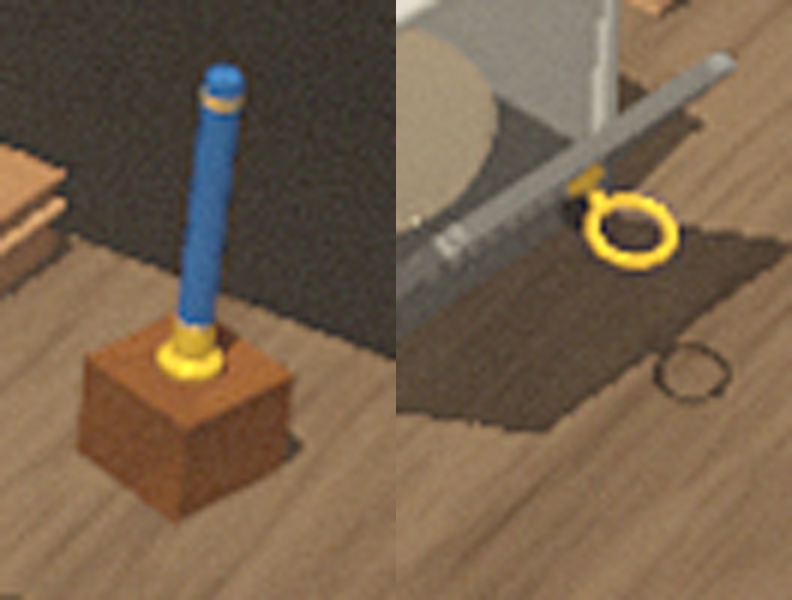

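View pics/z2.png

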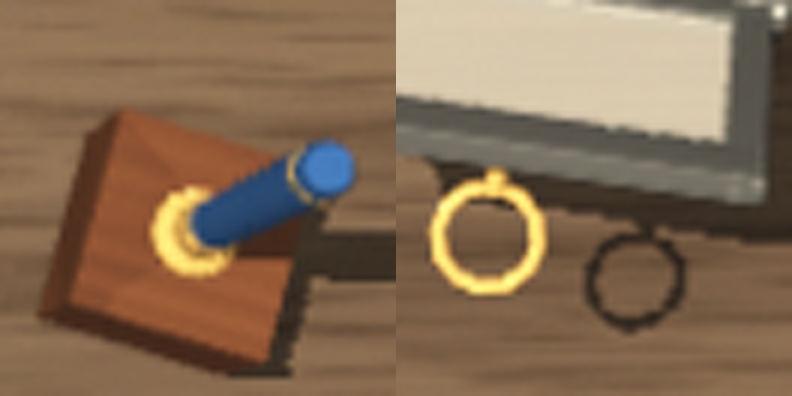

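View pics/z3.png

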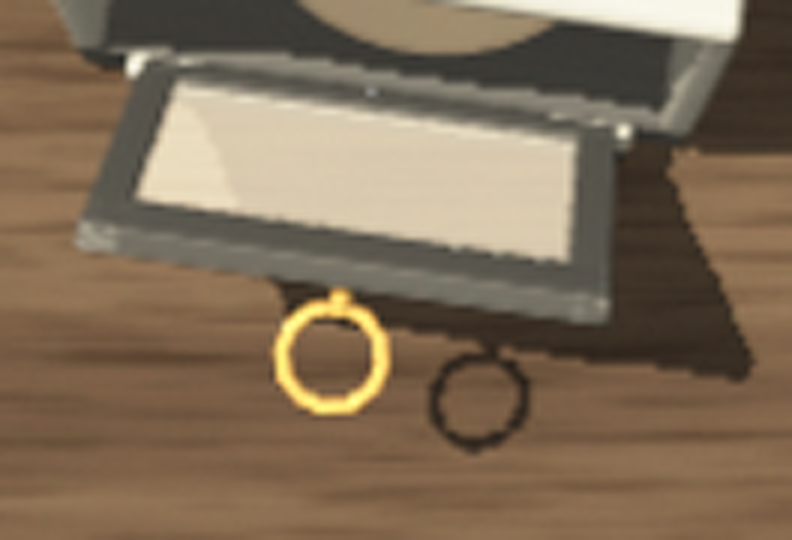

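Run:
```python
from h import *
np.set_printoptions(precision=1,suppress=True)
T=lambda s,t:print(tri(ray('scene',s),ray('top',t)))
print('poletop');T((397.1,127.4),(464.1,217.3))
print('collar');T((391.6,174.9),(441.6,228.1)); print(atz(ray('top',(441.6,228.1)),67))
print('ring');T((338.9,213.1),(305.1,229.1))
z=lambda x,y:(250+(x+.5)/6-.5,170+(y+.5)/6-.5)
H=[atz(ray('top',z(*p)),45) for p in((137,63),(625,132))];print('hinge',H)
d=H[0]-H[1];print(np.hypot(*d[:2]),np.degrees(np.arctan2(d[1],d[0])))
# block top corners z=65
q=lambda x,y:(410+(x+.5)/6-.5,190+(y+.5)/6-.5)
for p in((123,108),(68,303),(266,362)):print('blk',atz(ray('top',q(*p)),65))
```

```text
poletop
(array([ 549.6, -364.2,  243.1]), np.float64(0.9567060927223631))
collar
(array([ 549.4, -363.8,   67.8]), np.float64(2.539000435572002))
[ 550.6 -363.4   67. ]
ring
(array([538.7, -47.1, 132.2]), np.float64(0.5208444429566552))
hinge [array([666.1,  33.4,  45. ]), array([ 639.8, -160.4,   45. ])]
195.66482857625175 82.2717375859234
blk [ 599.2 -338.1   65. ]
blk [ 522.7 -314.2   65. ]
blk [ 500.  -391.5   65. ]
```

```bash
cat >> h.py <<'E'
from scipy.spatial.transform import Rotation as Ro
def go(*targets):
    s=arm.state();R=Ro.from_euler('xyz',s['ee_rot']).as_matrix();p=np.array(s['tool_pos'])
    print('t',round(s['time_s'],2),'pos',np.round(p,1),'rpy deg',np.round(np.degrees(s['ee_rot']),2),'F',np.round(s['wrist_force'],1),'g',round(s['gripper_width']*85.4,1),'q',np.round(s['joint_pos'],2))
    for t in targets:
        t=np.array(t,float); print(t,'tool shift',np.round(R.T@(t-p),1)); p=t
E
python3 -c "
from h import *
go((400,-470,300),(549.6,-364,290))"
```

```text
t 0.8 pos [ 257.6 -569.4  231.3] rpy deg [-180.     -0.     24.34] F [-0.2 -0.1 -0.1] g 85.3 q [ 1.08  0.41 -0.01  1.6   0.01  1.13 -0.08]
[ 400. -470.  300.] tool shift [170.8 -31.9 -68.7]
[ 549.6 -364.   290. ] tool shift [180.  -34.9  10. ]
```

```bash
python3 -m jog '[[0,0,-35,0,85],[0,0,-30,0,85],[44,-8,0,0,85],[44,-8,0,0,85],[44,-8,0,0,85],[44,-8,0,0,85],[44,-8,0,0,85],[44,-8,0,0,85],[44,-9,0,0,85],[43,-10,0,0,85]]'; python3 -m jog '[[0,0,0,-10,85],[0,0,0,-10,85],[0,0,0,-10,85],[0,0,0,-10,85],[0,0,0,-10,85],[0,0,0,-8,85],[0,0,0,0,85]]'
python3 - <<'E'
from h import *
go((549.7,-364,290)); save('scene','s1.png');save('top','t1.png')
E
```

```text
time_s: 2.05
tool_pos: [550.9, -362.9, 296.3]
ee_rot: [3.141, -0.0, 0.425]
wrist_force: [0.3, 0.2, 0.6]
gripper_width: 0.995
time_s: 2.92
tool_pos: [549.7, -363.9, 296.2]
ee_rot: [3.142, -0.0, 1.436]
wrist_force: [-0.4, 0.4, -0.1]
gripper_width: 0.996
t 2.92 pos [ 549.7 -363.9  296.2] rpy deg [ 1.800e+02 -1.000e-02  8.227e+01] F [-0.4  0.4 -0.1] g 85.0 q [ 0.73  0.45 -0.33  1.4   0.15  1.31  0.26]
[ 549.7 -364.   290. ] tool shift [-0.1  0.   6.2]
```

View pics/s1.png

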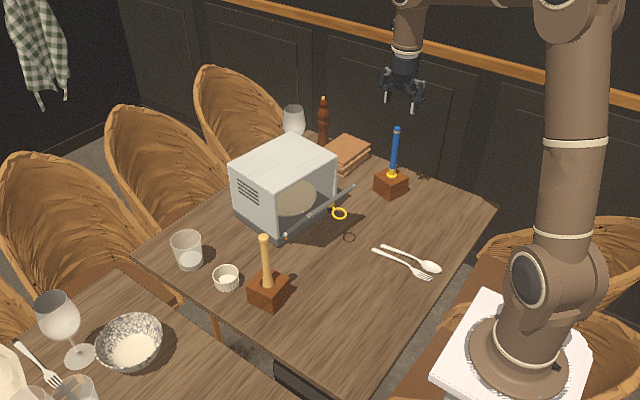

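View pics/t1.png

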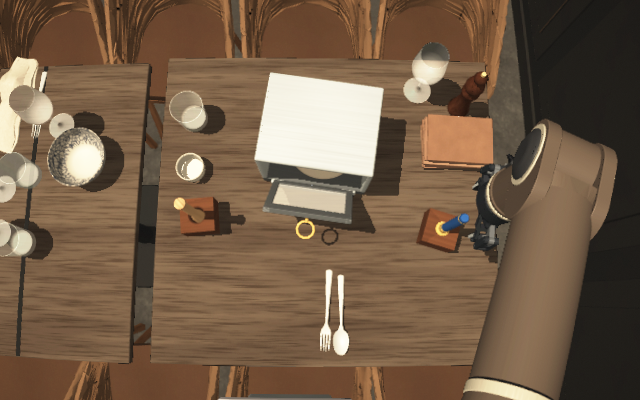

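```bash
python3 - <<'E'
from h import *
print(proj('scene',[(549.7,-364,296),(592,-370,283),(507,-358,283),(549.7,-364,245)]))
E
python3 -c "
import cv2;a=cv2.imread('pics/s1.png')[40:180,350:450];cv2.imwrite('pics/s1z.png',cv2.resize(a,None,fx=4,fy=4))"
```

```text
[[398.78933193 111.65242232]
 [386.76751076 110.54500579]
 [410.36013488 120.84369011]
 [396.96019232 126.84259496]]
```

View pics/s1z.png

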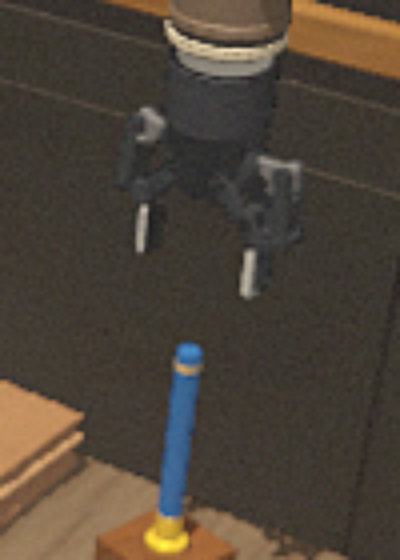

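The fingers straddle the pole and line up with it, so I'll descend 115 mm and grip.

```bash
python3 -m jog '[[0,0,25,0,85],[0,0,25,0,85],[0,0,25,0,85],[0,0,25,0,85],[0,0,15,0,85],[0,0,0,0,85]]' && python3 -m jog '[[0,0,0,0,10],[0,0,0,0,10],[0,0,0,0,10],[0,0,0,0,10],[0,0,0,0,10],[0,0,0,0,10]]' 70
python3 -c "
from h import *
go()
save('scene','s2.png')
a=cv2.imread('pics/s2.png')[40:220,340:460];cv2.imwrite('pics/s2z.png',cv2.resize(a,None,fx=3,fy=3))"
```

```text
time_s: 3.78
tool_pos: [549.3, -363.5, 180.3]
ee_rot: [-3.14, -0.001, 1.436]
wrist_force: [-0.2, 0.6, 0.7]
gripper_width: 0.995
time_s: 4.53
tool_pos: [550.1, -364.0, 182.0]
ee_rot: [3.141, 0.001, 1.437]
wrist_force: [0.1, -0.1, 4.9]
gripper_width: 0.217
t 4.53 pos [ 550.1 -364.   182. ] rpy deg [1.7994e+02 3.0000e-02 8.2330e+01] F [ 0.1 -0.1  4.9] g 18.5 q [ 0.73  0.53 -0.32  1.54  0.18  1.09  0.23]
```

View pics/s2z.png

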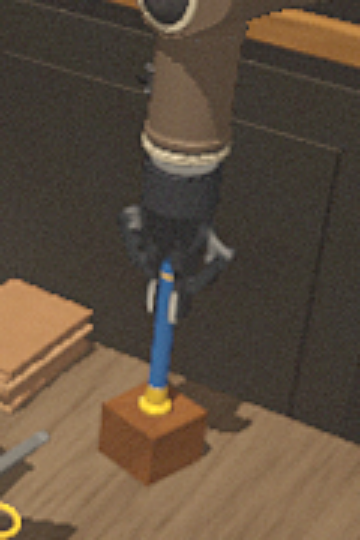

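Gripped at 18.5 mm opening, TCP z 182. Next I lift straight up.

```bash
python3 -m jog '[[0,0,-10,0,10],[0,0,-15,0,10],[0,0,-20,0,10],[0,0,-25,0,10],[0,0,-25,0,10],[0,0,-25,0,10],[0,0,-25,0,10],[0,0,-20,0,10],[0,0,0,0,10],[0,0,0,0,10]]'
python3 -c "
from h import *
go((535.7,-47,347))
save('scene','s3.png')
a=cv2.imread('pics/s3.png')[20:220,340:460];cv2.imwrite('pics/s3z.png',cv2.resize(a,None,fx=3,fy=3))"
```

```text
time_s: 5.82
tool_pos: [549.4, -363.6, 345.6]
ee_rot: [-3.141, -0.0, 1.437]
wrist_force: [-0.6, -0.3, -1.8]
gripper_width: 0.213
t 5.83 pos [ 549.4 -363.6  345.6] rpy deg [-1.7995e+02 -2.0000e-02  8.2340e+01] F [-0.6 -0.3 -1.8] g 18.2 q [ 0.73  0.43 -0.33  1.32  0.14  1.42  0.27]
[535.7 -47.  347. ] tool shift [311.9 -55.8  -1.3]
```

View pics/s3z.png

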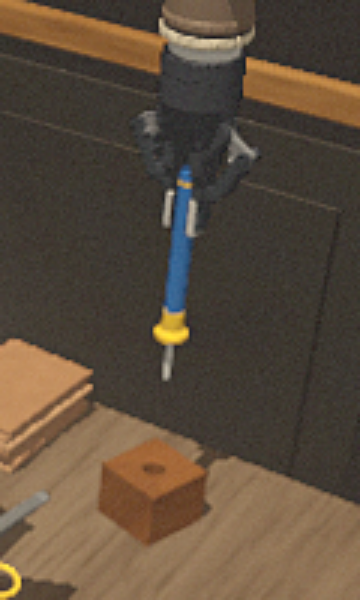

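```bash
python3 -m jog '[[20,-4,0,0,10],[32,-6,0,0,10],[38,-6,0,0,10],[38,-7,0,0,10],[38,-7,0,0,10],[38,-7,0,0,10],[38,-7,0,0,10],[36,-6,0,0,10],[24,-4,0,0,10],[10,-2,0,0,10]]';python3 -m jog '[[0,0,0,0,10],[0,0,0,0,10]]'
python3 -c "
from h import *
go((535.7,-47,347))
save('scene','s4.png');save('top','t4.png')
print(proj('scene',[(549.5,-363.7,178.5)]))
p=arm.state()['tool_pos']
for c in('scene','top'): print(proj(c,[(p[0],p[1],p[2]-167),(538.7,-47.1,132.2)]))
a=cv2.imread('pics/s4.png')[110:240,280:400];b=cv2.imread('pics/t4.png')[150:280,260:380];cv2.imwrite('pics/z4.png',cv2.resize(cv2.hconcat([a,b]),None,fx=3.3333,fy=4.6))"
```

```text
time_s: 7.12
tool_pos: [535.0, -44.2, 346.2]
ee_rot: [-3.141, -0.0, 1.441]
wrist_force: [0.6, 0.7, -2.1]
gripper_width: 0.215
time_s: 7.38
tool_pos: [535.7, -48.3, 346.1]
ee_rot: [-3.141, 0.001, 1.436]
wrist_force: [0.3, 0.1, -1.6]
gripper_width: 0.214
t 7.38 pos [535.7 -48.3 346.1] rpy deg [-1.7998e+02  4.0000e-02  8.2250e+01] F [ 0.3  0.1 -1.6] g 18.3 q [ 0.4   0.22 -0.49  1.61  0.11  1.33 -0.23]
[535.7 -47.  347. ] tool shift [ 1.3 -0.2 -0.9]
[[394.69496916 145.73707316]]
[[340.6584991  199.85713335]
 [338.97332027 213.11926863]]
[[305.22219788 227.58426399]
 [305.02693677 228.97300799]]
```

View pics/z4.png

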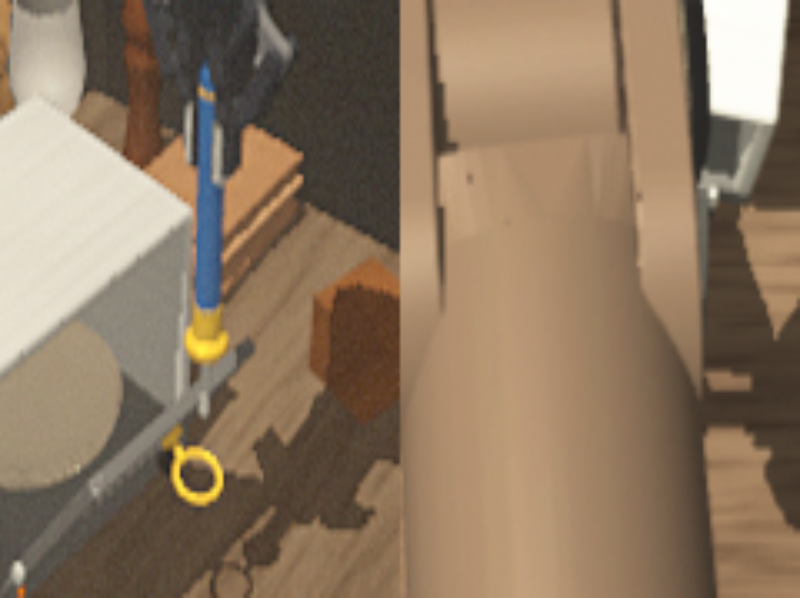

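The finger tip shows at (340.9,200.6) against a projected (340.7,199.9), so the kinematics agree. The arm blocks the top camera here. Descending towards the ring.

```bash
python3 -m jog '[[1,0,15,0,10],[0,0,15,0,10],[0,0,10,0,10],[0,0,0,0,10],[0,0,0,0,10]]'
python3 -c "
from h import *
go((536,-47,281))
save('scene','s5.png')
a=cv2.imread('pics/s5.png')[160:260,290:390];cv2.imwrite('pics/z5.png',cv2.resize(a,None,fx=5,fy=5))"
```

```text
time_s: 8.1
tool_pos: [536.2, -46.0, 306.6]
ee_rot: [3.141, -0.0, 1.437]
wrist_force: [-0.4, -1.6, -1.2]
gripper_width: 0.216
t 8.1 pos [536.2 -46.  306.6] rpy deg [ 1.7997e+02 -1.0000e-02  8.2340e+01] F [-0.4 -1.6 -1.2] g 18.4 q [ 0.4   0.24 -0.49  1.68  0.12  1.25 -0.25]
[536. -47. 281.] tool shift [-1.  -0.1 25.6]
```

View pics/z5.png

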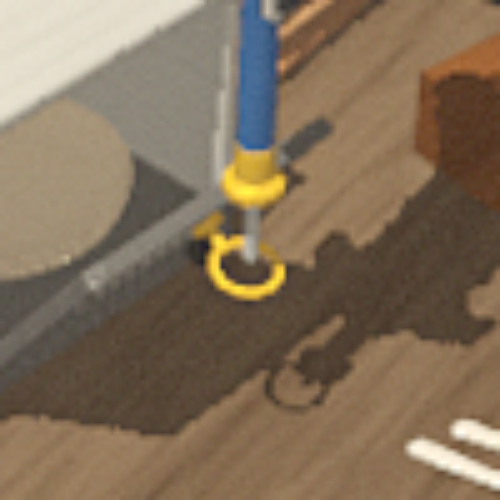

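The tip at z5 (250,263) sits over the ring centre at about (246,266). I'll go down 25 mm more.

```bash
python3 -m jog '[[-0.5,0,8,0,10],[0,0,9,0,10],[0,0,8,0,10],[0,0,0,0,10],[0,0,0,0,10]]'
python3 -c "
from h import *
go()
save('scene','s6.png')
a=cv2.imread('pics/s6.png')[160:260,290:390];cv2.imwrite('pics/z6.png',cv2.resize(a,None,fx=5,fy=5))
hx=np.array([.991,-.134]);print('xh',hx@np.array(arm.state()['tool_pos'][:2])-655.5)
"
```

```text
time_s: 8.78
tool_pos: [536.0, -46.6, 281.4]
ee_rot: [3.141, -0.0, 1.437]
wrist_force: [0.5, -0.0, -0.8]
gripper_width: 0.214
t 8.78 pos [536.  -46.6 281.4] rpy deg [179.99  -0.    82.34] F [ 0.5 -0.  -0.8] g 18.2 q [ 0.39  0.26 -0.48  1.71  0.13  1.2  -0.26]
xh -117.97751422709257
```

View pics/z6.png

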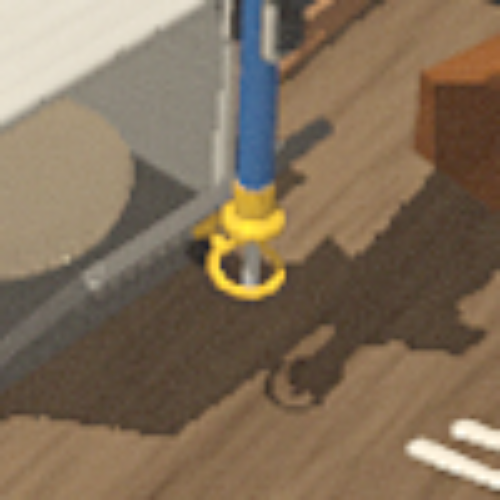

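The finger is inside the ring at z6 (250,270), with the collar above it. Now I push towards the warmer along the ring's arc; tool +y points into the warmer.

```bash
python3 -m jog '[[0,8,0,0,10],[0,7,0,0,10],[0,6.5,-7,0,10],[0,6.5,-7.5,0,10],[0,5,-4.5,0,10],[0,5.5,-4.5,0,10],[0,6,-4,0,10],[0,5.5,-4,0,10],[0,0,0,0,10],[0,0,0,0,10]]'
python3 -c "
from h import *
go()
save('scene','s7.png')
a=cv2.imread('pics/s7.png')[130:250,270:390];cv2.imwrite('pics/z7.png',cv2.resize(a,None,fx=5,fy=5))
hx=np.array([.991,-.134]);print('xh',hx@np.array(arm.state()['tool_pos'][:2])-655.5)
"
```

```text
time_s: 10.07
tool_pos: [585.7, -53.3, 312.8]
ee_rot: [3.141, 0.0, 1.437]
wrist_force: [0.2, 0.2, -1.3]
gripper_width: 0.217
t 10.07 pos [585.7 -53.3 312.8] rpy deg [179.96   0.    82.34] F [ 0.2  0.2 -1.3] g 18.5 q [ 0.37  0.33 -0.47  1.55  0.15  1.3  -0.26]
xh -68.06010190299492
```

View pics/z7.png

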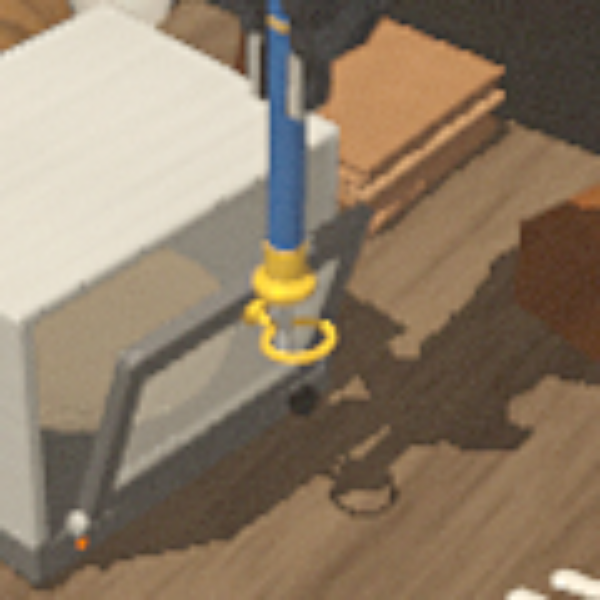

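The flap is following the pole and the finger is still in the ring. Continuing.

```bash
python3 -m jog '[[0,6,-3.5,0,10],[0,6,-3,0,10],[0,6.5,-2.5,0,10],[0,6.5,-2.5,0,10],[0,6.5,-2,0,10],[0,7,-1.5,0,10],[0,3,0,0,10],[0,0,0,0,10],[0,0,0,0,10]]'
python3 -c "
from h import *
go()
save('scene','s8.png')
a=cv2.imread('pics/s8.png')[130:250,250:370];cv2.imwrite('pics/z8.png',cv2.resize(a,None,fx=5,fy=5))
hx=np.array([.991,-.134]);print('xh',hx@np.array(arm.state()['tool_pos'][:2])-655.5)
"
```

```text
time_s: 11.25
tool_pos: [625.2, -58.5, 327.3]
ee_rot: [-3.138, 0.0, 1.437]
wrist_force: [-6.0, 0.7, -0.8]
gripper_width: 0.218
t 11.25 pos [625.2 -58.5 327.3] rpy deg [-1.7978e+02  2.0000e-02  8.2360e+01] F [-6.   0.7 -0.8] g 18.6 q [ 0.34  0.4  -0.46  1.42  0.18  1.36 -0.26]
xh -28.060304272395797
```

View pics/z8.png

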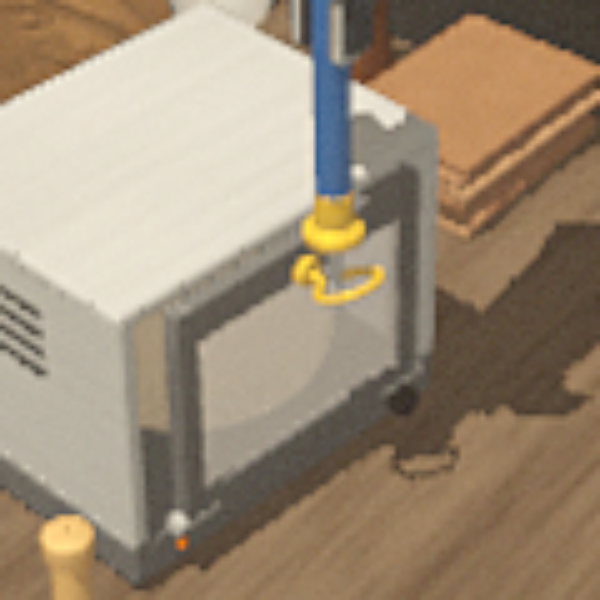

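```bash
python3 -m jog '[[0,2,0,0,10],[0,2,0,0,10],[0,0,0,0,10],[0,0,0,0,10]]'
python3 -c "
from h import *
go()
save('scene','s9.png')
a=cv2.imread('pics/s9.png')[130:250,250:370];cv2.imwrite('pics/z9.png',cv2.resize(a,None,fx=5,fy=5))
print(proj('scene',[(655.5*.991-30+.134*0+0,-70,183)]))
"
```

```text
time_s: 11.8
tool_pos: [627.8, -58.7, 327.1]
ee_rot: [-3.134, 0.0, 1.438]
wrist_force: [-10.1, 1.0, 2.2]
gripper_width: 0.214
t 11.8 pos [627.8 -58.7 327.1] rpy deg [-1.7959e+02  3.0000e-02  8.2370e+01] F [-10.1   1.    2.2] g 18.3 q [ 0.34  0.41 -0.46  1.41  0.18  1.37 -0.26]
[[319.80728254 183.18823666]]
```

View pics/z9.png

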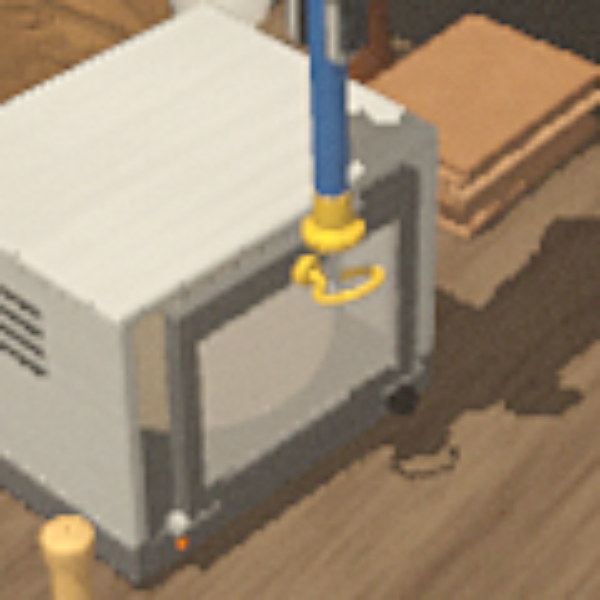

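The ring did not move under the extra push while the force rose to 10 N, so the flap is on its stop. I'll centre the finger in the ring and withdraw upward.

```bash
python3 -m jog '[[0,-5,0,0,10],[0,-5,0,0,10],[0,-5,0,0,10],[0,0,0,0,10],[0,0,0,0,10]]'
python3 -c "
from h import *
go()
save('scene','s10.png')
a=cv2.imread('pics/s10.png')[130:250,250:370];cv2.imwrite('pics/z10.png',cv2.resize(a,None,fx=5,fy=5))
"
```

```text
time_s: 12.48
tool_pos: [616.0, -57.4, 328.0]
ee_rot: [3.141, 0.0, 1.437]
wrist_force: [0.6, -0.1, -1.6]
gripper_width: 0.214
t 12.47 pos [616.  -57.4 328. ] rpy deg [179.95   0.    82.33] F [ 0.6 -0.1 -1.6] g 18.3 q [ 0.35  0.38 -0.46  1.45  0.17  1.35 -0.26]
```

View pics/z10.png

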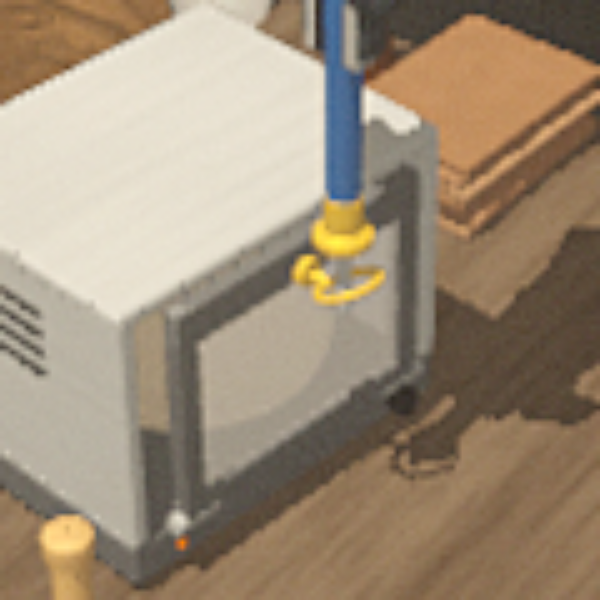

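The force has gone and the flap stayed put. Lifting out slowly.

```bash
python3 -m jog '[[0,0,-6,0,10],[0,0,-8,0,10],[0,0,-10,0,10],[0,0,-12,0,10],[0,0,-12,0,10],[0,0,-8,0,10],[0,0,0,0,10],[0,0,0,0,10]]'
python3 -c "
from h import *
go((600,-64,375),(549.7,-364,360))
save('scene','s11.png')
a=cv2.imread('pics/s11.png')[100:250,250:390];cv2.imwrite('pics/z11.png',cv2.resize(a,None,fx=4,fy=4))
p=arm.state()['tool_pos'];print(proj('scene',[(p[0],p[1],p[2]-167),(p[0],p[1],p[2]+63)]))
"
```

```text
time_s: 13.52
tool_pos: [615.5, -57.3, 383.4]
ee_rot: [-3.141, 0.0, 1.437]
wrist_force: [1.2, -0.2, -2.5]
gripper_width: 0.216
t 13.53 pos [615.5 -57.3 383.4] rpy deg [-1.7996e+02  1.0000e-02  8.2340e+01] F [ 1.2 -0.2 -2.5] g 18.4 q [ 0.34  0.36 -0.47  1.35  0.16  1.47 -0.25]
[600. -64. 375.] tool shift [ -8.7 -14.5   8.4]
[ 549.7 -364.   360. ] tool shift [-304.    -9.9   15. ]
[[318.31249002 176.16362109]
 [318.57414105  98.27373662]]
```

View pics/z11.png

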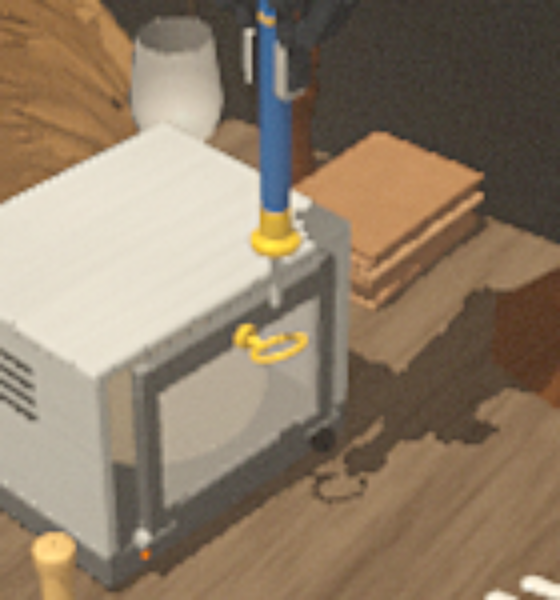

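The finger is clear of the ring and the flap is shut. Returning over the block.

```bash
python3 -m jog '[[-8,-8,0,0,10],[-28,-6,0,0,10],[-38,-4,0,0,10],[-41,-2,0,0,10],[-41,-1,0,0,10],[-41,-1,0,0,10],[-40,-1,4,0,10],[-36,-1,10,0,10],[-26,0,10,0,10],[-13,0,10,0,10]]'; python3 -m jog '[[0,0,0,0,10],[0,0,0,0,10]]'
python3 -c "
from h import *
go((550,-364,272))
save('scene','s12.png');save('top','t12.png')
a=cv2.imread('pics/s12.png')[80:220,340:440];b=cv2.imread('pics/t12.png')[170:310,390:490]
cv2.imwrite('pics/z12.png',cv2.resize(cv2.hconcat([a,b]),None,fx=4,fy=4))
p=arm.state()['tool_pos'];
for c in('scene','top'):print(proj(c,[(p[0],p[1],p[2]-167),(p[0],p[1],p[2]-117),(550,-364,65)]))
"
```

```text
time_s: 14.82
tool_pos: [549.5, -364.8, 348.8]
ee_rot: [-3.141, -0.0, 1.435]
wrist_force: [-0.4, 1.0, -1.3]
gripper_width: 0.217
time_s: 15.08
tool_pos: [551.2, -361.6, 350.2]
ee_rot: [3.141, -0.001, 1.439]
wrist_force: [-0.4, 0.3, -1.2]
gripper_width: 0.223
t 15.07 pos [ 551.2 -361.6  350.2] rpy deg [ 1.7996e+02 -5.0000e-02  8.2460e+01] F [-0.4  0.3 -1.2] g 19.0 q [ 0.73  0.43 -0.34  1.31  0.14  1.42  0.27]
[ 550. -364.  272.] tool shift [-2.6 -0.9 78.2]
[[394.07172541 144.43353754]
 [395.76149054 130.3108783 ]
 [390.98739887 175.44582329]]
[[454.7341803  220.90505179]
 [461.61584658 217.43695119]
 [441.63358198 228.4766002 ]]
```

View pics/z12.png

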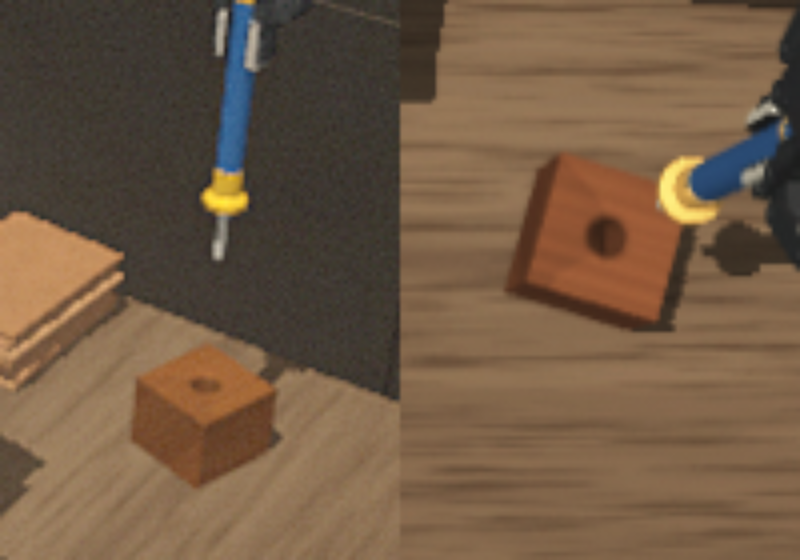

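```bash
python3 -m jog '[[0,0,10,0,10],[0,0,10,0,10],[0,0,0,0,10],[0,0,0,0,10],[0,0,0,0,10]]'; python3 -c "
from h import *
go((549.7,-363.9,272))"
```

```text
time_s: 15.8
tool_pos: [550.5, -363.4, 330.1]
ee_rot: [3.141, 0.0, 1.437]
wrist_force: [-0.5, 0.3, -1.7]
gripper_width: 0.208
t 15.8 pos [ 550.5 -363.4  330.1] rpy deg [1.7997e+02 1.0000e-02 8.2340e+01] F [-0.5  0.3 -1.7] g 17.8 q [ 0.74  0.44 -0.34  1.34  0.15  1.38  0.26]
[ 549.7 -363.9  272. ] tool shift [-0.6 -0.7 58.1]
```

```bash
python3 -m jog '[[-0.5,-0.5,15,0,10],[0,0,20,0,10],[0,0,20,0,10],[0,0,15,0,10],[0,0,5,0,10],[0,0,0,0,10],[0,0,0,0,10],[0,0,0,0,10]]'
python3 -c "
from h import *
go((549.7,-363.9,182))
save('scene','s13.png');save('top','t13.png')
a=cv2.imread('pics/s13.png')[100:220,340:440];b=cv2.imread('pics/t13.png')[170:290,390:490]
cv2.imwrite('pics/z13.png',cv2.resize(cv2.hconcat([a,b]),None,fx=4,fy=4))
"
```

```text
time_s: 16.8
tool_pos: [550.1, -363.9, 255.5]
ee_rot: [3.14, 0.001, 1.437]
wrist_force: [0.4, -0.1, -0.7]
gripper_width: 0.214
t 16.8 pos [ 550.1 -363.9  255.5] rpy deg [1.7994e+02 3.0000e-02 8.2340e+01] F [ 0.4 -0.1 -0.7] g 18.3 q [ 0.74  0.48 -0.34  1.46  0.16  1.23  0.25]
[ 549.7 -363.9  182. ] tool shift [ 0.  -0.4 73.5]
```

View pics/z13.png

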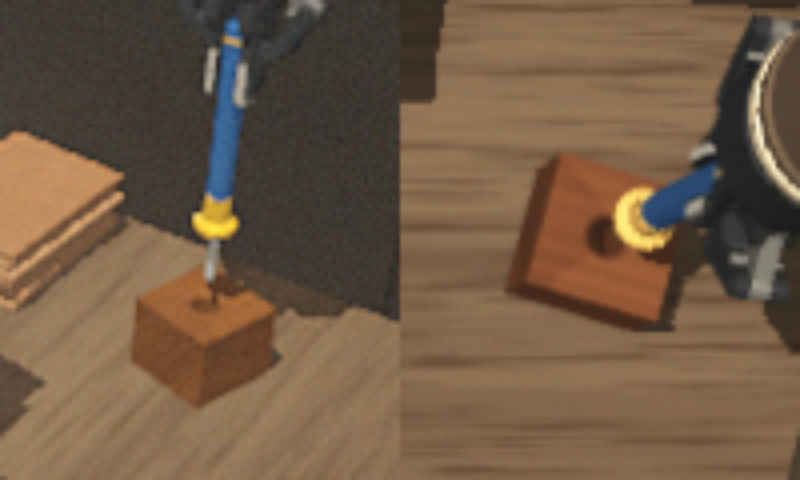

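Aligned: the tip is over the hole at scene-zoom (206,304). Lowering, with a force check before the bottom.

```bash
python3 -m jog '[[0,0,10,0,10],[0,0,10,0,10],[0,0,12,0,10],[0,0,12,0,10],[0,0,12,0,10],[0,0,8,0,10],[0,0,4,0,10],[0,0,0,0,10],[0,0,0,0,10]]'
python3 -c "
from h import *
go((549.7,-363.9,182))"
```

```text
time_s: 18.02
tool_pos: [550.0, -363.9, 187.3]
ee_rot: [3.141, 0.0, 1.437]
wrist_force: [-0.0, 0.2, -1.4]
gripper_width: 0.214
t 18.02 pos [ 550.  -363.9  187.3] rpy deg [1.7996e+02 2.0000e-02 8.2340e+01] F [-0.   0.2 -1.4] g 18.3 q [ 0.74  0.53 -0.33  1.54  0.19  1.1   0.23]
[ 549.7 -363.9  182. ] tool shift [-0.1 -0.3  5.3]
```

```bash
python3 -m jog '[[0,0,3,0,10],[0,0,2,0,10],[0,0,1,0,10],[0,0,0,0,10],[0,0,0,0,10]]'
python3 -c "
from h import *
go()
save('scene','s14.png')
a=cv2.imread('pics/s14.png')[100:220,340:440]
cv2.imwrite('pics/z14.png',cv2.resize(a,None,fx=5,fy=5))"
```

```text
time_s: 18.65
tool_pos: [550.0, -363.9, 182.0]
ee_rot: [3.141, 0.001, 1.437]
wrist_force: [-2.0, 1.3, 6.0]
gripper_width: 0.215
t 18.65 pos [ 550.  -363.9  182. ] rpy deg [1.7994e+02 4.0000e-02 8.2330e+01] F [-2.   1.3  6. ] g 18.3 q [ 0.74  0.53 -0.33  1.54  0.19  1.09  0.23]
```

View pics/z14.png

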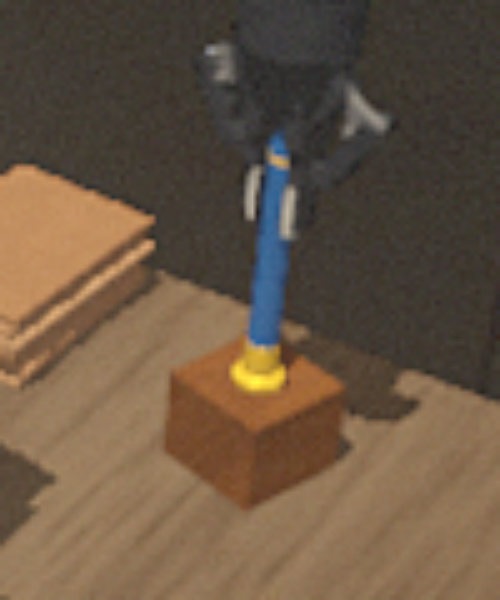

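The pole is seated: the collar is on the block, there is contact force, and TCP z is back at 182. Release gently and go straight up.

```bash
python3 -m jog '[[0,0,0,0,25],[0,0,0,0,40],[0,0,0,0,60],[0,0,0,0,85],[0,0,0,0,85],[0,0,0,0,85],[0,0,0,0,85]]'; python3 -m jog '[[0,0,-10,0,85],[0,0,-20,0,85],[0,0,-30,0,85],[0,0,-30,0,85],[0,0,-30,0,85],[0,0,-30,0,85],[0,0,-30,0,85],[0,0,-20,0,85],[0,0,0,0,85],[0,0,0,0,85]]'
python3 -c "
from h import *
np.set_printoptions(precision=1,suppress=True)
go()
save('scene','s15.png');save('top','t15.png')
r=tri(ray('scene',arm.landmark_of('scene','ring_eye')[0]['uv']),ray('top',arm.landmark_of('top','ring_eye')[0]['uv']));print(r,[.991,-.134]@r[0][:2]-655.5)
b=cv2.imread('pics/t15.png')[120:270,240:490]
cv2.imwrite('pics/z15.png',cv2.resize(b,None,fx=3.2,fy=3.2))"
```

```text
time_s: 19.58
tool_pos: [549.8, -363.7, 180.8]
ee_rot: [-3.142, 0.0, 1.437]
wrist_force: [-0.1, -0.1, 0.2]
gripper_width: 0.994
time_s: 20.82
tool_pos: [549.5, -363.6, 380.0]
ee_rot: [-3.141, -0.0, 1.437]
wrist_force: [0.0, -0.9, -0.8]
gripper_width: 0.995
t 20.82 pos [ 549.5 -363.6  380. ] rpy deg [-179.9   -0.    82.3] F [ 0.  -0.9 -0.8] g 85.0 q [ 0.7  0.4 -0.3  1.2  0.1  1.5  0.3]
(array([605.5, -53.1, 192.6]), np.float64(2.5099172808172714)) -48.28873968859409
```

View pics/s15.png

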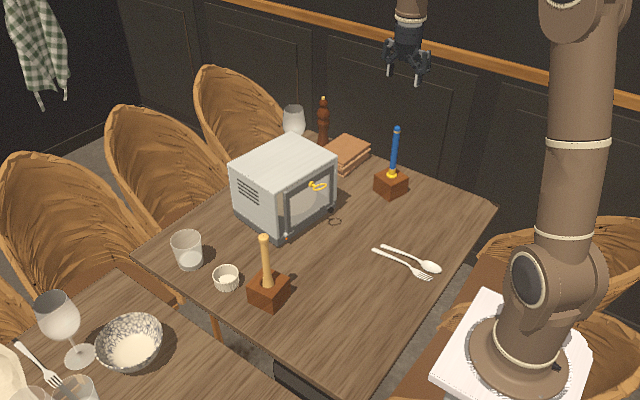

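View pics/z15.png

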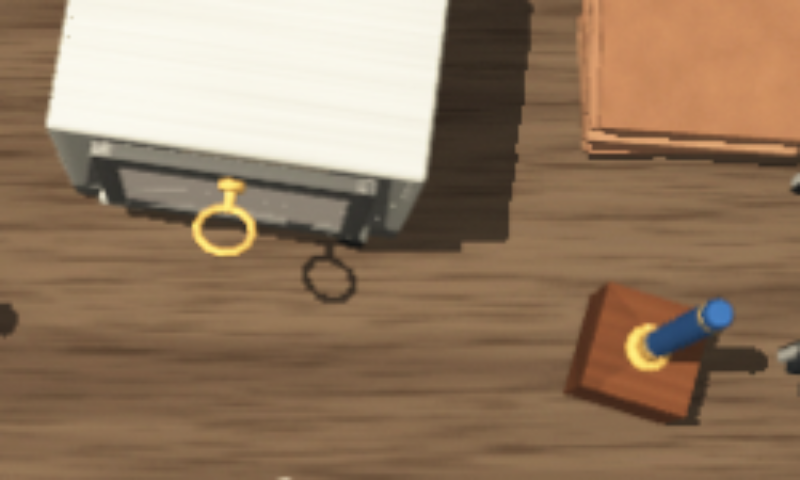

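The network's ring point is a little off the shut geometry, so I'll check by hand.

Run:
```python
from h import *
np.set_printoptions(precision=1,suppress=True)
hx=np.array([.991,-.134,0]);hy=np.array([.134,.991,0])
y0=hy@np.array([538.7,-47.1,0])
T=lambda th:(655.5-143.7*np.sin(th+.282))*hx+y0*hy+np.array([0,0,45+143.7*np.cos(th+.282)])
for th in(0,.05,.1,.15):print(th,T(th),proj('scene',[T(th)]),proj('top',[T(th)]))
a=cv2.imread('pics/s15.png')[165:225,280:350];cv2.imwrite('pics/z16.png',cv2.resize(a,None,fx=10,fy=10,interpolation=cv2.INTER_CUBIC))
```

```text
0 [613.4 -57.2 183. ] [[318.9 186.3]] [[309.9 190.6]]
0.05 [606.6 -56.3 180.9] [[320.7 188. ]] [[309.4 194. ]]
0.1 [599.9 -55.4 178.3] [[322.5 189.8]] [[308.9 197.3]]
0.15 [593.4 -54.5 175.5] [[324.3 191.7]] [[308.5 200.6]]
```

View pics/z16.png

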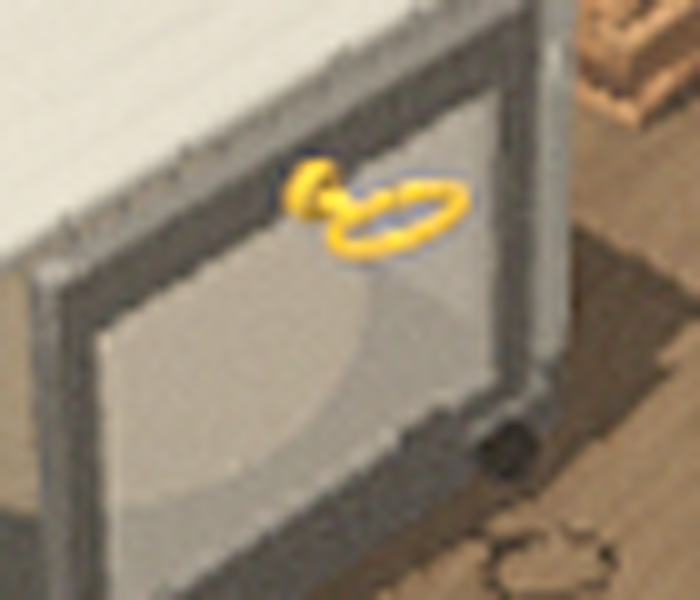

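```bash
python3 -c "
from h import *
print(arm.hand_in());go()"
```

```text
the job is handed in; nothing more can be done
None
the job is handed in; nothing more can be done
```

I pulled the pole from its block, lowered its finger into the ring and pushed the flap along its arc to the stop. I then lifted the finger out, stood the pole back in the same block, let go and raised the gripper clear. I handed the job in at about 21 s of the 54 s allowed.

**Flap:** an extra 4 mm of push moved the ring no further, and the force rose to 10 N. Measured by hand in both pictures, the ring sits within 1 pixel of where it should be with the flap fully shut (flap angle about 0 to 0.01 rad). The network's ring point disagreed by about 12 mm; its two lines of sight also missed each other by 2.5 mm, so I took it as noise.

**Pole:** the gripper went down to the same height as at the grasp (TCP z 182), and the collar rests on the block. Both cameras show the pole upright after release. The muddler was not touched.

**Force:** the highest wrist force I read was about 10 N.

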